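# Lay out the seasoning board at the pass

## Robot

A 6-joint arm with a two-finger parallel gripper is mounted at the origin on a cart in front of the work surface, level with it; the furniture and walls round the work are solid. World frame = base frame: x ahead of the robot, y to its left, z up, the work surface at z = 0. Lengths are in m, angles in degrees, forces in N, time in s.
With the tool pointing down it reaches from about 0.4 to 0.825 m from the base axis. Payload 7 kg.
Tool frame: the origin (TCP) lies at the very end of the fingers, on their centre line; the grasp point (between the pads) lies 19 mm behind it; x points along the fingers, z is the direction in which the jaws open and shut, and the axes are right-handed (so a half turn about x gives the same grasp; the last joint's range is limited). The gripper opens to 88 mm and grips with 3 to 60 N. Pads are 19 mm wide; open, the fingers measure 130 mm over their backs; the gripper's body (78 mm by 193 mm) begins 47 mm behind the grasp point.
Start: joints at [-53.394, 20.546, 0.682, 0, -70.136, -16.507], TCP at [0.232, -0.634, 0.227] pointing down, gripper open.
Joint ranges: [-176.03, 176.03], [-82.01, 121.73], [-58.28, 71.71], [-173.87, 95.51], [-174.79, -0.11], [-173.66, 173.66]. Speed limits (degrees/s): [136.94, 136.94, 172.46, 180, 180, 180].

## Interface

Orientations are given as [roll, pitch, yaw] about the fixed x, y, z axes, in that order (R = Rz(yaw) Ry(pitch) Rx(roll)).
In Python, from plant import * gives the robot as it stands.
- The arm moves only by the tool arm_command, never from a script. Its argument "commands" is one flat list of numbers, 5 for each row, row after row: the shift along the tool's x, y, z in mm, then the turn about the tool's x in degrees, then the opening in per cent of the stroke, from 0 (shut) to 100 (fully open). A call has 1 to 5 rows; each row shifts and turns the pose as measured when the row begins, along the tool's axes as they then stand; what a row does not reach is not made up. A row lasts 1/8 s, in which the tool goes at most 62.5 mm and 10.7 degrees, less where a joint would pass 70% of its speed; a pose out of reach is approached as far as the arm can. A call is refused whole if a number of a shift passes 62.5 or a number of a turn 10.7, either way. A call with a gripper value outside its range is refused whole. The fingers move at their own pace and stop on an object; the grip force is fixed at half the most. Time passes only in rows, so rows that do not move let the fingers close. It gives the time, the measured TCP pose, the force and the opening at its end, in the units of the state.
- get_obs(): the state, without advancing time (a new reading comes with each control period).
- snapshot(name): name is "scene" or "top"; returns a dict with "frame" (384x512x3 uint8, blue, green, red), "fov_y" (degrees; the focal length in pixels is half the picture's height over the tangent of half this angle, whatever the lens; pixels are square), "cx", "cy" (the principal point, pixels), "world_to_cam" (4x4, takes a point from world to camera coordinates). Camera axes: x right, y up, looking along -z (the intrinsics and any distortion apply to the point x, -y, -z); pixel columns grow to the right and rows downward; lengths in m; the calibration is good to about 2 mm. A picture is of the moment at which its call begins. There is no depth.
- close_job(): hands the job in, once; it reports no verdict.
The state is a dict: "clock": time; "joint_pos": joint angles; "qvel": joint speeds; "tau": joint torques, N m; "tool_pos": TCP position; "orientation": TCP orientation; "force": force on the tool from outside, world axes, zero at the start; "moment": the same for the moment, N m; "opening": finger opening in m.
Only numpy, scipy, OpenCV 4.12 (cv2) and the standard library are available. Lean on these libraries where they do the work, as an engineer would, in place of code of your own. Each camera call takes 0.05 s, during which the arm holds its last target. There are 200 camera calls.

## Task

Set up the seasoning station: stand the pepper mill in the centre of the wooden board, the salt shaker halfway between the mill and the end of the board nearer the service bell, and the spice jar halfway between the mill and the other end, all three in one row on the board's long middle line. Set the plating ring flat on the worktop straight behind the mill, on the far side of the board and square to it, leaving a gap of 3 cm between the board's long edge and the ring. Everything stays upright, nothing is knocked over, and the bell and the relish jar stay where they are.

Things in the scene. Friction and masses are not known exactly. Their poses are not given: they have to be found in the camera images.
- board: Brown wooden serving board with darker strips across both ends, lying fixed on the worktop, 135 mm (its x) by 332 mm (its y) and 15 mm thick. Origin: centre of its underside. Its x points away from the robot (turned by up to about 13 degrees), y along its long middle line to the left, z up; its two ends are at y = +166 and -166 mm, its far long edge at x = +67.5 mm.
- pepper_mill: Dark wooden pepper mill, round, 150 mm tall, 58 mm wide at most; its head, 50 mm wide, lies between 109 and 139 mm above the underside, a small steel knob on top of it. The head does not turn. About 0.18 kg. Origin: centre of its underside. z up.
- salt_shaker: Round glass salt shaker with a domed metal top, 44 mm wide, 90 mm tall, about 0.1 kg; grip it 50 to 65 mm up. Origin: centre of its underside. z up.
- spice_jar: Round glass spice jar with a black screw lid and a green label, 45 mm wide, 105 mm tall, about 0.11 kg; grip it 75 to 90 mm up, so that the gripper clears the lid. Origin: centre of its underside. z up.
- plating_ring: Plain steel plating ring (short open tube), 63 mm outside diameter, 36 mm high, wall about 2 mm, about 0.07 kg; it can be gripped across its diameter. Origin: centre of its underside. z is its axis, up.
- bell: Domed steel counter bell on a black base, 92 mm wide, 62 mm high, loose, behind the board towards its left or its right end. It is the landmark and is not to be moved. Origin: centre of its underside. 
- relish_jar: Glass jar of pink relish with a yellow lid, 71 mm wide, 108 mm tall, loose, behind the other end of the board. Not to be moved. Origin: centre of its underside. 
Not all that is in view belongs to the job. What is shaped like the spice_jar but orange is not meant. Leave any purple look-alike of the salt_shaker alone.

How it is judged (in metres and radians):
At the end, for the whole second after the job is handed in: Within 15 mm along each board axis: mill at board centre, salt 83 mm from it to the bell's side, spice jar 83 mm to the other side, all standing on the board; ring on the worktop 129 mm behind centre. All upright (0.1 rad), at rest, released; bell and jar within 20 mm of their start (x of pepper_mill in the frame of board between -0.015 and 0.015 m and y of pepper_mill in the frame of board between -0.015 and 0.015 m and height (world z) of pepper_mill between 0.009 and 0.021 m and x of plating_ring in the frame of board between 0.114 and 0.144 m and y of plating_ring in the frame of board between -0.015 and 0.015 m and height (world z) of plating_ring between -0.006 and 0.006 m and ((y of bell in the frame of board above 0 m and x of salt_shaker in the frame of board between -0.015 and 0.015 m and y of salt_shaker in the frame of board between 0.068 and 0.098 m and height (world z) of salt_shaker between 0.009 and 0.021 m and x of spice_jar in the frame of board between -0.015 and 0.015 m and y of spice_jar in the frame of board between -0.098 and -0.068 m and height (world z) of spice_jar between 0.009 and 0.021 m) or (y of bell in the frame of board below 0 m and x of salt_shaker in the frame of board between -0.015 and 0.015 m and y of salt_shaker in the frame of board between -0.098 and -0.068 m and height (world z) of salt_shaker between 0.009 and 0.021 m and x of spice_jar in the frame of board between -0.015 and 0.015 m and y of spice_jar in the frame of board between 0.068 and 0.098 m and height (world z) of spice_jar between 0.009 and 0.021 m)) and angle between each of pepper_mill, salt_shaker, spice_jar, plating_ring's own z axis and vertical below 0.1 rad and linear speed of each of pepper_mill, salt_shaker, spice_jar, plating_ring below 0.02 m/s and distance of each of bell, relish_jar from where it was at the start of the episode below 0.02 m); the robot touches nothing.
It fails at once if the bell or the relish jar is pushed more than 20 mm (distance of any of bell, relish_jar from where it was at the start of the episode above 0.02 m).
It fails at once if one of the things is knocked over (angle between any of pepper_mill, salt_shaker, spice_jar, plating_ring, bell, relish_jar's own z axis and vertical above 0.8 rad).
It also fails if it takes over 99 s, if anything falls off the work surface, if the arm or the gripper's body presses on something with over 40 N, if the wrist force passes 120 N, or if a joint passes its speed limit or range.

## Working session

There is one attempt and no reset: what is moved stays moved. The work goes in short steps, Python scripts to look and compute and a tool call to move; the robot and the scene stay as the last step left them, time stands still between calls to the robot, and variables do not carry over. Pictures are saved under pics/ and viewed, about 12 in all and at most 16, crops included, and the job is handed in when it is done.

Besides the shell and the picture viewer there is one more tool, called after "Call:" as name(argument=value, ...) on one line, values as JSON. arm_command: Moves the arm, as the interface text tells. Its arguments: {"type":"object","properties":{"commands":{"type":"array"}},"required":["commands"]}

```bash
ls; mkdir -p pics; python3 - <<'E'
from plant import *
import cv2,numpy as np
for n in("scene","top"):
    s=snapshot(n); cv2.imwrite(f"pics/{n}0.png",s["frame"])
    print(n,s["fov_y"],s["cx"],s["cy"],np.round(s["world_to_cam"],4).tolist(),[k for k in s])
print(get_obs())
E
```

```text
pics
scene 52.59868597609732 264.9245245363476 194.51460419020407 [[-0.913, -0.408, -0.0033, 0.4835], [0.279, -0.6301, 0.7246, -0.1457], [-0.2978, 0.6607, 0.6891, -0.8105], [0.0, 0.0, 0.0, 1.0]] ['frame', 'fov_y', 'cx', 'cy', 'world_to_cam']
top 55.69213870677076 254.49890557181783 198.28174998450453 [[0.0238, -0.9992, 0.0313, 0.0071], [0.9948, 0.0268, 0.0979, -0.5086], [-0.0986, 0.0288, 0.9947, -1.0453], [0.0, 0.0, 0.0, 1.0]] ['frame', 'fov_y', 'cx', 'cy', 'world_to_cam']
{'clock': 0.1, 'joint_pos': array([-5.33932525e+01,  2.05857617e+01,  6.37579376e-01, -1.68801516e-02,
       -7.01339629e+01, -1.65073531e+01]), 'qvel': array([ 0.00990274, -0.13453967,  0.13364732,  0.07804425, -0.00244346,
        0.01914129]), 'tau': array([-9.78635435e-04, -5.84160876e+01,  2.93750435e+01,  7.01539010e+00,
        1.01589609e-02, -5.81719632e-05]), 'tool_pos': array([ 0.23178761, -0.63348954,  0.2257258 ]), 'orientation': array([  5.57470862,  89.91633554, 115.66835541]), 'force': array([-0.26368819, -0.49089727, -0.6492109 ]), 'moment': array([ 0.01030299, -0.01432193,  0.02135302]), 'opening': 0.08732779055954527}
```

View pics/scene0.png

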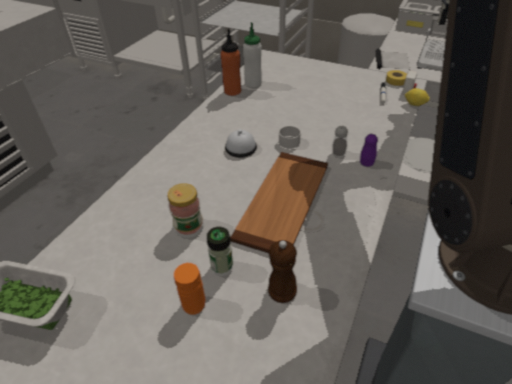

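View pics/top0.png

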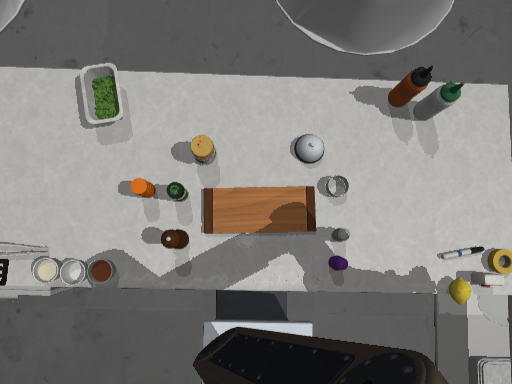

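Top view: board about (203–315, 186–234), bell (310,148), so salt goes to the right (−y) side; relish (203,148), mill (175,239), ring (337,186). Salt candidates: grey (341,235) and purple (338,263); grey fits. Jar candidates: green/black (177,190) and orange (143,187); the green one fits. I'll confirm with crops.

```bash
python3 - <<'E'
import cv2
a=cv2.imread("pics/top0.png");b=cv2.imread("pics/scene0.png")
cv2.imwrite("pics/topc.png",cv2.resize(a[130:280,160:360],None,fx=4,fy=4,interpolation=cv2.INTER_CUBIC))
cv2.imwrite("pics/scc.png",cv2.resize(b[110:320,160:390],None,fx=2.8,fy=2.8,interpolation=cv2.INTER_CUBIC))
E
```

```text
(no output)
```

View pics/topc.png

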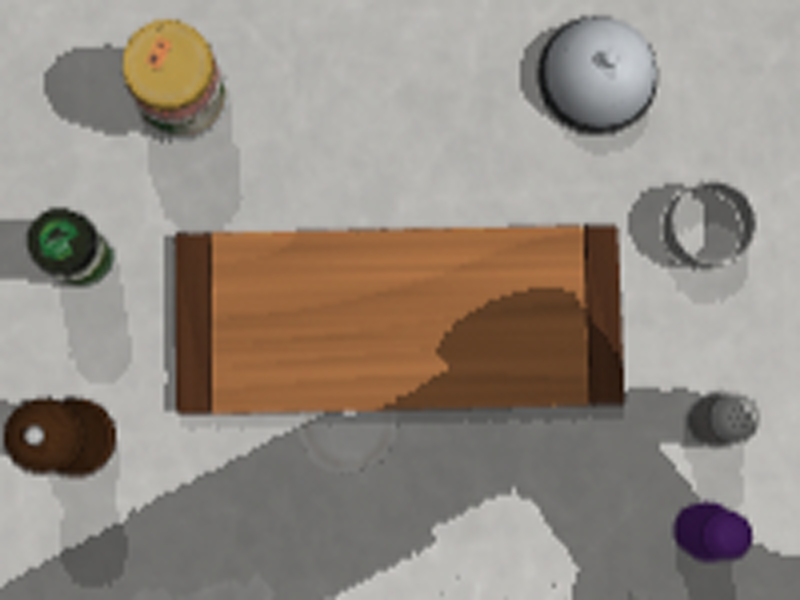

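View pics/scc.png

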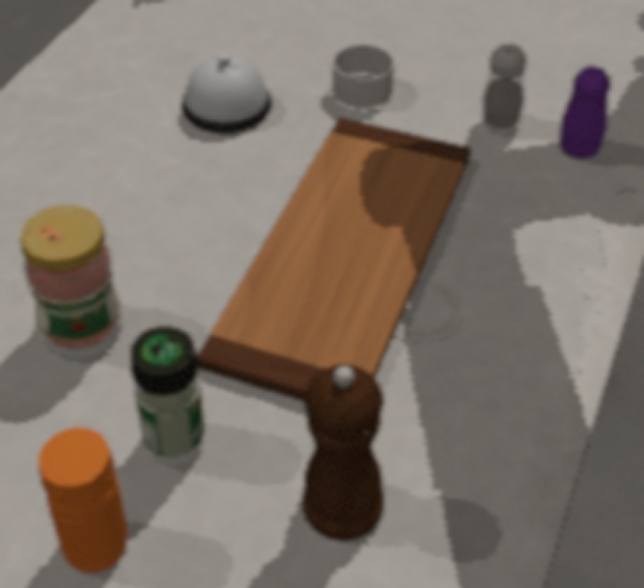

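Confirmed: the grey glass shaker and the black-lidded, green-labelled jar are the ones. Measuring now.

```bash
cat > h.py <<'E'
import numpy as np
C={"scene":(52.59868597609732,264.9245,194.5146,[[-0.913,-0.408,-0.0033,0.4835],[0.279,-0.6301,0.7246,-0.1457],[-0.2978,0.6607,0.6891,-0.8105],[0,0,0,1]]),
"top":(55.69213870677076,254.4989,198.28175,[[0.0238,-0.9992,0.0313,0.0071],[0.9948,0.0268,0.0979,-0.5086],[-0.0986,0.0288,0.9947,-1.0453],[0,0,0,1]])}
def ray(cam,u,v):
    f,cx,cy,T=C[cam];T=np.array(T);fl=192/np.tan(np.radians(f/2))
    d=T[:3,:3].T@np.array([(u-cx)/fl,-(v-cy)/fl,-1]);return -T[:3,:3].T@T[:3,3],d
def at(cam,u,v,z):
    o,d=ray(cam,u,v);return o+d*(z-o[2])/d[2]
def tri(a,b):
    A=[];B=[]
    for cam,p in(("top",a),("scene",b)):
        o,d=ray(cam,*p);d/=np.linalg.norm(d);P=np.eye(3)-np.outer(d,d);A.append(P);B.append(P@o)
    x,r,_,_=np.linalg.lstsq(np.vstack(A),np.hstack(B),rcond=None);return x,r
def proj(cam,p):
    f,cx,cy,T=C[cam];T=np.array(T);fl=192/np.tan(np.radians(f/2));c=T[:3,:3]@p+T[:3,3]
    return cx+fl*c[0]/-c[2],cy+fl*-c[1]/-c[2]
E
python3 - <<'E'
from h import *
np.set_printoptions(precision=4,suppress=True)
t=lambda u,v:(160+u/4-.4,130+v/4-.4)
s=lambda u,v:(160+u/2.8-.3,110+v/2.8-.3)
q=[at("top",*t(*p),.015) for p in((177,234),(616,226),(624,404),(178,412))]
print(np.array(q));n=np.linalg.norm
print([n(q[i]-q[(i+1)%4]) for i in range(4)],sum(q)/4, np.degrees([np.arctan2(*((q[i]-q[j])[:2]*[-1,1])) for i,j in((0,1),(3,2))]))
q2=[at("scene",*s(*p),.015) for p in((341,121),(469,152),(203,357))];print(np.array(q2))
for nm,a,b,z in(("mill",(34,436),(344,375),.147),("jar",(63,240),(164,350),.105),("relish",(169,64),(64,237),.108),("ring",(709,225),(363,65),.036),("salt",(738,415),(508,60),.082),("bell",(603,60),(224,64),.06)):
    x,r=tri(t(*a),s(*b));print(nm,"tri",x,r,"top",at("top",*t(*a),z),"sc",at("scene",*s(*b),z))
E
```

```text
[[ 0.5355  0.1707  0.015 ]
 [ 0.5506 -0.1565  0.015 ]
 [ 0.4179 -0.1635  0.015 ]
 [ 0.4042  0.1651  0.015 ]]
[np.float64(0.32761891583147446), np.float64(0.13289150366603553), np.float64(0.3289012548047391), np.float64(0.13145867251749352)] [0.4771 0.0039 0.015 ] [2.6479 2.3987]
[[ 0.5479 -0.1522  0.015 ]
 [ 0.419  -0.1567  0.015 ]
 [ 0.532   0.1692  0.015 ]]
mill tri [0.3871 0.2424 0.1468] [0.] top [0.3865 0.2422 0.147 ] sc [0.3876 0.2427 0.147 ]
jar tri [0.519  0.2381 0.103 ] [0.] top [0.5182 0.2375 0.105 ] sc [0.5187 0.2397 0.105 ]
relish tri [0.6426 0.1709 0.1028] [0.] top [0.6412 0.1702 0.108 ] sc [0.6391 0.1754 0.108 ]
ring tri [ 0.5515 -0.2209  0.0362] [0.] top [ 0.5504 -0.2213  0.036 ] sc [ 0.5528 -0.221   0.036 ]
salt tri [ 0.4111 -0.2322  0.074 ] [0.] top [ 0.4113 -0.2299  0.082 ] sc [ 0.4084 -0.2205  0.082 ]
bell tri [ 0.6663 -0.1377  0.058 ] [0.] top [ 0.6657 -0.1374  0.06  ] sc [ 0.665  -0.1352  0.06  ]
```

```bash
cat > plan.py <<'E'
import sys,numpy as np
from plant import *
from scipy.spatial.transform import Rotation as Ro
# args: x y z (mm) jaw_angle(deg world, mod 180) -> remaining shift in the tool axes, if turned first
x,y,z,j=map(float,sys.argv[1:5]);step=float(sys.argv[5]) if len(sys.argv)>5 else 55
o=get_obs();R=Ro.from_euler("xyz",o["orientation"],degrees=True).as_matrix()
p=np.array(o["tool_pos"])*1000;e=np.array([x,y,z])-p
cur=np.degrees(np.arctan2(R[1,2],R[0,2]))
d=-((j-cur+90)%180-90)          # tool x is down: +turn lowers world angle
print("t",round(o["clock"],2),"p",np.round(p),"xaxis",np.round(R[:,0],3),"jaw",round(cur,1),"turn",round(d,1),"j6",round(o["joint_pos"][5],1),"open",round(o["opening"],3),"F",np.round(o["force"],1))
n=int(max(1,np.ceil(np.linalg.norm(e)/step),np.ceil(abs(d)/10)))
for i in range(n):
    Rt=R@Ro.from_euler("x",d*i/n,degrees=True).as_matrix()
    print(np.round(Rt.T@(e/n)).astype(int).tolist(),round(d/n,1))
E
python3 plan.py 551 -221 160 90
```

```text
t 0.1 p [ 232. -633.  226.] xaxis [-0.001  0.001 -1.   ] jaw 110.1 turn 20.1 j6 -16.5 open 0.087 F [-0.3 -0.5 -0.6]
[7, -44, 28] 2.0
[7, -43, 29] 2.0
[7, -42, 31] 2.0
[7, -41, 32] 2.0
[7, -40, 34] 2.0
[7, -39, 35] 2.0
[7, -37, 36] 2.0
[7, -36, 38] 2.0
[7, -35, 39] 2.0
[7, -33, 40] 2.0
```

Call:
arm_command(commands=[7,-44,28,2,100,7,-43,29,2,100,7,-42,31,2,100,7,-41,32,2,100,7,-40,34,2,100])

```text
clock: 0.72
tool_pos: [0.393, -0.4238, 0.1873]
orientation: [32.1, 89.7, 131.5]
force: [0.0, 0.5, -0.1]
opening: 0.0874
```

Call:
arm_command(commands=[7,-39,35,2,100,7,-37,36,2,100,7,-36,38,2,100,7,-35,39,2,100,0,0,0,0,100])

```text
clock: 1.35
tool_pos: [0.5272, -0.2512, 0.1568]
orientation: [48.7, 89.6, 140.0]
force: [-0.4, -0.4, -0.2]
opening: 0.0874
```

```bash
python3 plan.py 551 -221 100 90
```

```text
t 1.35 p [ 527. -251.  157.] xaxis [-0.006  0.005 -1.   ] jaw 91.3 turn 1.3 j6 -82.1 open 0.087 F [-0.4 -0.4 -0.2]
[28, -12, 15] 0.7
[28, -12, 15] 0.7
```

Call:
arm_command(commands=[27,-12,15,0.7,100,27,-12,15,0.7,100,20,0,0,0,100,20,0,0,0,100,0,0,0,0,100])

```text
clock: 1.98
tool_pos: [0.5494, -0.2204, 0.0599]
orientation: [57.4, 89.5, 147.4]
force: [-0.6, -0.8, 0.4]
opening: 0.0879
```

```bash
python3 plan.py 551 -221 8 90 25; cat > snap.py <<'E'
import sys,cv2
from plant import *
n,name,x0,x1,y0,y1,k=sys.argv[1:]
x0,x1,y0,y1=map(int,(x0,x1,y0,y1))
f=snapshot(n)["frame"];cv2.imwrite(f"pics/{name}_full.png",f)
cv2.imwrite(f"pics/{name}.png",cv2.resize(f[y0:y1,x0:x1],None,fx=float(k),fy=float(k),interpolation=cv2.INTER_CUBIC))
E
python3 snap.py scene s1 230 390 60 180 5
```

```text
t 1.98 p [ 549. -220.   60.] xaxis [-0.007  0.005 -1.   ] jaw 89.9 turn -0.1 j6 -86.7 open 0.088 F [-0.6 -0.8  0.4]
[17, -1, 0] -0.0
[17, -1, 0] -0.0
[17, -1, 0] -0.0
```

View pics/s1.png

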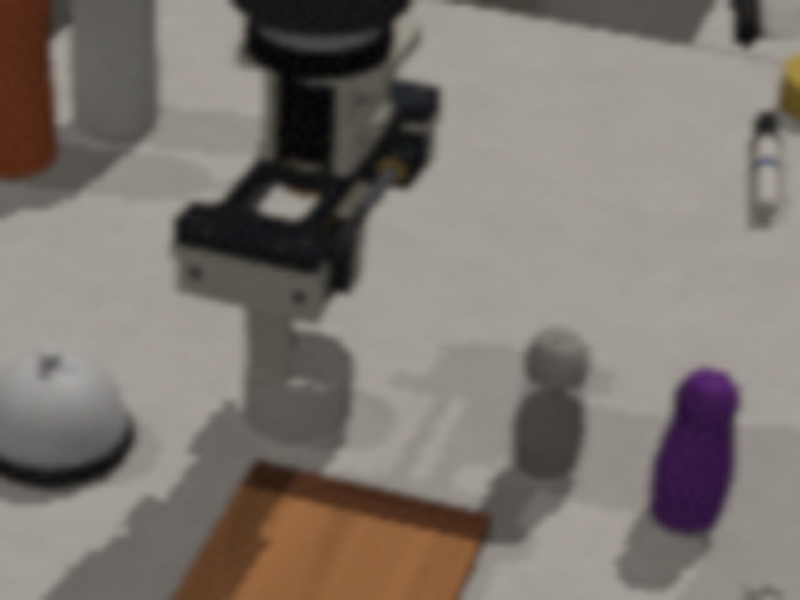

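The finger is over the ring's near side (crop 265,370 against the ring at about 300,395), consistent with the measurement. I'll descend and grip.

Call:
arm_command(commands=[17,-1,0,0,100,17,-1,0,0,100,17,0,0,0,100,0,0,0,0,30,0,0,0,0,30])

```text
clock: 2.65
tool_pos: [0.5531, -0.2215, 0.009]
orientation: [33.0, 89.8, 122.9]
force: [0.5, -0.9, 0.4]
opening: 0.0727
```

Call:
arm_command(commands=[0,0,0,0,30,0,0,0,0,30,0,0,0,0,30])

```text
clock: 3.02
tool_pos: [0.5539, -0.2215, 0.0102]
orientation: [5.0, 89.8, 94.9]
force: [-0.4, -0.2, -0.2]
opening: 0.0618
```

```bash
python3 plan.py 551 -221 130 90; python3 snap.py scene s2 210 370 60 180 5
```

```text
t 3.02 p [ 554. -222.   10.] xaxis [-0.     0.003 -1.   ] jaw 89.9 turn -0.1 j6 -86.7 open 0.062 F [-0.4 -0.2 -0.2]
[-40, 1, 0] -0.0
[-40, 1, 0] -0.0
[-40, 1, 0] -0.0
```

Call:
arm_command(commands=[-40,0,0,0,30,-40,0,0,0,30,-30,-10,40,0,30,0,-12,48,0,30,0,-12,48,0,30])

```text
clock: 3.7
tool_pos: [0.5883, -0.0854, 0.1247]
orientation: [0.0, 89.8, 89.6]
force: [0.9, -0.4, -1.1]
opening: 0.062
```

```bash
python3 plan.py 607 11 100 90
```

```text
t 3.7 p [588. -85. 125.] xaxis [ 0.     0.004 -1.   ] jaw 89.6 turn -0.4 j6 -100.7 open 0.062 F [ 0.9 -0.4 -1.1]
[13, -9, 48] -0.2
[13, -9, 48] -0.2
```

Call:
arm_command(commands=[0,-10,48,0,30,12,-9,48,0,30,30,0,0,0,30,25,0,0,0,30,0,0,0,0,30])

```text
clock: 4.32
tool_pos: [0.6102, 0.0188, 0.0587]
orientation: [-38.3, 89.6, 51.6]
force: [0.4, -0.2, -0.3]
opening: 0.0619
```

```bash
python3 plan.py 607 11 11 90 20
```

```text
t 4.33 p [610.  19.  59.] xaxis [ 0.005  0.006 -1.   ] jaw 89.9 turn -0.1 j6 -109.8 open 0.062 F [ 0.4 -0.2 -0.3]
[16, 1, -3] -0.0
[16, 1, -3] -0.0
[16, 1, -3] -0.0
```

Call:
arm_command(commands=[14,2,-4,0,30,14,1,-3,0,30,14,0,0,0,30,0,0,0,0,30])

```text
clock: 4.82
tool_pos: [0.6083, 0.0108, 0.016]
orientation: [-48.3, 89.4, 41.5]
force: [-0.5, -0.3, 0.7]
opening: 0.0621
```

```bash
python3 plan.py 607 11 10 90 20
```

```text
t 4.83 p [608.  11.  16.] xaxis [ 0.007  0.006 -1.   ] jaw 89.8 turn -0.2 j6 -109.2 open 0.062 F [-0.5 -0.3  0.7]
[6, 1, 0] -0.2
```

Then open and rise; next is the mill.

Call:
arm_command(commands=[6,1,0,0,30,0,0,0,0,100,0,0,0,0,100,0,0,0,0,100,0,0,0,0,100])

```text
clock: 5.45
tool_pos: [0.6085, 0.0112, 0.0111]
orientation: [-54.8, 89.3, 35.1]
force: [0.1, 0.4, 1.0]
opening: 0.0872
```

Call:
arm_command(commands=[-30,0,0,0,100,-60,0,0,0,100,-60,0,0,0,100,-60,0,0,0,100,0,0,0,0,100])

```text
clock: 6.08
tool_pos: [0.6063, 0.0095, 0.2279]
orientation: [-56.7, 89.4, 33.1]
force: [0.2, -0.3, -1.0]
opening: 0.0876
```

```bash
python3 plan.py 387 242 215 0;python3 plan.py 387 242 215 60 
```

```text
t 6.08 p [606.   9. 228.] xaxis [ 0.009  0.006 -1.   ] jaw 89.9 turn 89.9 j6 -109.3 open 0.088 F [ 0.2 -0.3 -1. ]
[1, 24, 26] 10.0
[1, 29, 21] 10.0
[1, 32, 16] 10.0
[1, 34, 10] 10.0
[1, 35, 4] 10.0
[1, 35, -2] 10.0
[1, 35, -8] 10.0
[1, 33, -14] 10.0
[1, 30, -20] 10.0
t 6.08 p [606.   9. 228.] xaxis [ 0.009  0.006 -1.   ] jaw 89.9 turn 29.9 j6 -109.3 open 0.088 F [ 0.2 -0.3 -1. ]
[2, 37, 39] 5.0
[2, 40, 35] 5.0
[2, 43, 32] 5.0
[2, 45, 28] 5.0
[2, 48, 24] 5.0
[2, 50, 20] 5.0
```

```bash
sed -i 's/(j-cur+90)%180-90)/(j-cur+180)%360-180)/' plan.py; python3 plan.py 387 242 200 180
```

```text
t 6.08 p [606.   9. 228.] xaxis [ 0.009  0.006 -1.   ] jaw 89.9 turn -90.1 j6 -109.3 open 0.088 F [ 0.2 -0.3 -1. ]
[3, 22, 23] -9.0
[3, 18, 26] -9.0
[3, 14, 29] -9.0
[3, 9, 31] -9.0
[3, 4, 32] -9.0
[3, -1, 32] -9.0
[3, -6, 31] -9.0
[3, -11, 30] -9.0
[3, -15, 28] -9.0
[3, -20, 25] -9.0
```

Call:
arm_command(commands=[2,22,23,-9,100,2,18,26,-9,100,2,14,29,-9,100,2,9,31,-9,100,2,4,32,-9,100])

```text
clock: 6.7
tool_pos: [0.4926, 0.1267, 0.216]
orientation: [-100.4, 89.3, 35.6]
force: [0.6, 0.3, 1.1]
opening: 0.0875
```

Call:
arm_command(commands=[3,-1,32,-9,100,3,-6,31,-9,100,3,-11,30,-9,100,3,-15,28,-9,100,0,0,0,0,100])

```text
clock: 7.32
tool_pos: [0.3978, 0.2201, 0.2017]
orientation: [-133.5, 89.4, 39.9]
force: [0.2, 0.6, -0.1]
opening: 0.0879
```

```bash
python3 plan.py 387 242 200 180
```

```text
t 7.33 p [398. 220. 202.] xaxis [ 0.008  0.007 -1.   ] jaw 173.4 turn -6.6 j6 -60.7 open 0.088 F [ 0.2  0.6 -0.1]
[2, -20, 13] -6.6
```

Call:
arm_command(commands=[5,-20,12,-6,100,20,0,0,0,100,0,0,0,0,100])

```text
clock: 7.7
tool_pos: [0.3884, 0.2415, 0.176]
orientation: [-139.6, 89.4, 39.8]
force: [-0.7, -0.6, -0.4]
opening: 0.0876
```

```bash
python3 plan.py 387 242 106 180 25;  python3 snap.py scene s3 200 400 200 350 4
```

```text
t 7.7 p [388. 241. 176.] xaxis [ 0.009  0.007 -1.   ] jaw 179.4 turn -0.6 j6 -57.6 open 0.088 F [-0.7 -0.6 -0.4]
[23, 0, 1] -0.2
[23, 0, 1] -0.2
[23, 0, 1] -0.2
```

View pics/s3.png

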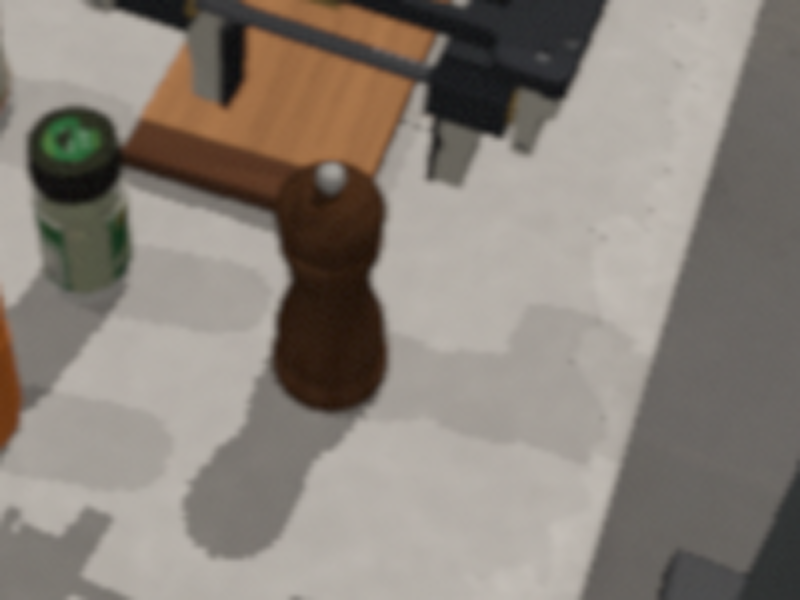

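Fingertips at crop (215,100) and (445,182), midpoint (330,141), are straight above the knob (331,180). I'll descend on the head.

Call:
arm_command(commands=[23,0,1,0,100,23,0,0,0,100,23,0,0,0,100,0,0,0,0,15,0,0,0,0,15])

```text
clock: 8.38
tool_pos: [0.3927, 0.2436, 0.1113]
orientation: [-139.1, 88.9, 40.0]
force: [0.1, -0.1, 1.2]
opening: 0.0732
```

Call:
arm_command(commands=[0,0,0,0,15,0,0,0,0,15,0,0,0,0,15,0,0,0,0,15])

```text
clock: 8.88
tool_pos: [0.3934, 0.2443, 0.1135]
orientation: [-136.7, 88.7, 42.4]
force: [-0.4, 0.6, -2.9]
opening: 0.0463
```

```bash
python3 plan.py 477 6 170 182
```

```text
t 8.88 p [393. 244. 114.] xaxis [ 0.017  0.016 -1.   ] jaw 179.1 turn -2.9 j6 -57.8 open 0.046 F [-0.4  0.6 -2.9]
[-12, 47, -18] -0.6
[-12, 47, -17] -0.6
[-12, 48, -17] -0.6
[-12, 48, -16] -0.6
[-12, 48, -16] -0.6
```

Grip is a bit high on the head (133 mm); I'll regrip 9 mm lower.

Call:
arm_command(commands=[0,0,0,0,70,0,0,0,0,70,10,0,0,0,70,0,0,0,0,15,0,0,0,0,15])

```text
clock: 9.5
tool_pos: [0.3935, 0.2445, 0.1027]
orientation: [-137.2, 88.7, 41.9]
force: [-0.4, -2.0, 3.7]
opening: 0.0477
```

Call:
arm_command(commands=[0,0,0,0,15,0,0,0,0,15])

```text
clock: 9.75
tool_pos: [0.3936, 0.2445, 0.1028]
orientation: [-137.2, 88.7, 41.9]
force: [-1.4, -0.0, -1.0]
opening: 0.0477
```

```bash
python3 plan.py 477 6 170 182
```

```text
t 9.75 p [394. 245. 103.] xaxis [ 0.017  0.015 -1.   ] jaw 179.1 turn -2.9 j6 -57.8 open 0.048 F [-1.4 -0.  -1. ]
[-14, 47, -18] -0.6
[-14, 47, -17] -0.6
[-14, 48, -17] -0.6
[-14, 48, -16] -0.6
[-14, 48, -16] -0.6
```

Call:
arm_command(commands=[-30,0,0,0,15,-35,0,0,0,15,0,47,-18,-0.6,15,0,48,-17,-0.6,15,0,48,-17,-0.6,15])

```text
clock: 10.38
tool_pos: [0.4442, 0.0993, 0.1682]
orientation: [-139.9, 88.7, 41.5]
force: [1.5, 0.1, -1.5]
opening: 0.0471
```

```bash
python3 plan.py 477 7.5 165 182
```

```text
t 10.38 p [444.  99. 168.] xaxis [ 0.017  0.015 -1.   ] jaw -178.7 turn -0.7 j6 -36.1 open 0.047 F [ 1.5  0.1 -1.5]
[1, 46, -15] -0.3
[1, 46, -15] -0.3
```

Call:
arm_command(commands=[0,42,-15,-0.3,15,0,42,-14,0,15,0,0,0,0,15,0,0,0,0,15])

```text
clock: 10.88
tool_pos: [0.4754, 0.0102, 0.1665]
orientation: [-137.4, 88.7, 43.9]
force: [-0.6, -0.1, -2.5]
opening: 0.047
```

```bash
python3 plan.py 477 7.5 120 182 20; python3 snap.py scene s4 180 380 130 280 4
```

```text
t 10.88 p [475.  10. 166.] xaxis [ 0.016  0.015 -1.   ] jaw -178.7 turn -0.7 j6 -23.1 open 0.047 F [-0.6 -0.1 -2.5]
[15, 1, 0] -0.2
[15, 1, 0] -0.2
[15, 1, 0] -0.2
```

View pics/s4.png

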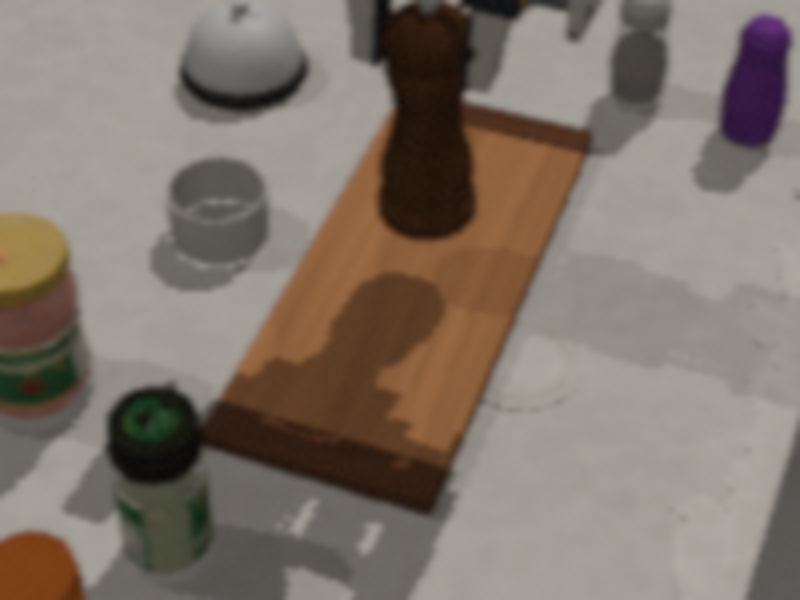

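Mill hangs upright over the board, and the ring stands flat behind it (crop 218,210). Lowering the mill.

Call:
arm_command(commands=[15,1,1,0,15,15,1,1,0,15,12,0,0,0,15,0,0,0,0,15])

```text
clock: 11.42
tool_pos: [0.4725, 0.0117, 0.1209]
orientation: [-134.9, 88.8, 46.7]
force: [-0.6, -0.7, -2.2]
opening: 0.047
```

```bash
python3 plan.py 477 7.5 119 182 20
```

```text
t 11.43 p [473.  12. 121.] xaxis [ 0.015  0.016 -1.   ] jaw -178.4 turn -0.4 j6 -22.9 open 0.047 F [-0.6 -0.7 -2.2]
[2, 4, -4] -0.4
```

Call:
arm_command(commands=[0,4,-4,0,15,2,1,-1,0,15,0,0,0,0,15])

```text
clock: 11.8
tool_pos: [0.4788, 0.0071, 0.1195]
orientation: [-137.0, 88.7, 44.7]
force: [-0.2, -0.1, -2.0]
opening: 0.0468
```

```bash
python3 plan.py 477 7.5 118 182 20
```

```text
t 11.8 p [479.   7. 119.] xaxis [ 0.016  0.016 -1.   ] jaw -178.3 turn -0.3 j6 -22.0 open 0.047 F [-0.2 -0.1 -2. ]
[1, 0, 2] -0.3
```

Call:
arm_command(commands=[2,0,1,0,15,0,0,0,0,50,0,0,0,0,100,0,0,0,0,100,-30,0,0,0,100])

```text
clock: 12.42
tool_pos: [0.4767, 0.0063, 0.147]
orientation: [-134.9, 88.8, 46.8]
force: [0.4, 0.1, 0.4]
opening: 0.0713
```

Call:
arm_command(commands=[-55,0,0,0,100,0,0,0,0,100])

```text
clock: 12.68
tool_pos: [0.4773, 0.0057, 0.206]
orientation: [-140.8, 88.6, 40.9]
force: [-0.1, -0.4, -1.2]
opening: 0.0867
```

```bash
python3 plan.py 411 -231 150 -177.5; python3 - <<'E'
from h import *
t=lambda u,v:(160+u/4-.4,130+v/4-.4)
print(at("top",*t(708,420),.025),at("top",*t(734,414),.085))
s=lambda u,v:(180+u/4-.4,130+v/4-.4)
print("ring",at("scene",*s(218,188),.036), "millbase", at("scene",*s(427,208),.065))
E
```

```text
t 12.68 p [477.   6. 206.] xaxis [ 0.018  0.015 -1.   ] jaw -178.3 turn -0.8 j6 -22.1 open 0.087 F [-0.1 -0.4 -1.2]
[10, 47, 15] -0.2
[10, 47, 15] -0.2
[10, 47, 15] -0.2
[10, 47, 15] -0.2
[10, 47, 15] -0.2
[ 0.40759626 -0.22361569  0.025     ] [ 0.41189292 -0.22629437  0.085     ]
ring [0.60878007 0.00939251 0.036     ] millbase [0.47254515 0.00509881 0.065     ]
```

```bash
python3 plan.py 410 -228 150 -135
```

```text
t 12.68 p [477.   6. 206.] xaxis [ 0.018  0.015 -1.   ] jaw -178.3 turn -43.3 j6 -22.1 open 0.087 F [-0.1 -0.4 -1.2]
[10, 46, 15] -8.7
[10, 44, 22] -8.7
[10, 40, 28] -8.7
[10, 35, 34] -8.7
[10, 30, 39] -8.7
```

Call:
arm_command(commands=[0,46,15,-8.7,100,5,44,22,-8.7,100,10,40,28,-8.7,100,12,35,34,-8.7,100,12,28,38,-8.7,100])

```text
clock: 13.3
tool_pos: [0.4125, -0.2304, 0.1624]
orientation: [167.2, 88.3, 34.1]
force: [1.4, 0.6, -0.0]
opening: 0.088
```

Call:
arm_command(commands=[12,0,0,0,100,0,0,0,0,100])

```text
clock: 13.55
tool_pos: [0.4107, -0.2325, 0.1485]
orientation: [171.2, 88.5, 37.9]
force: [-0.3, 0.0, -0.1]
opening: 0.0875
```

```bash
python3 plan.py 410 -228 110 -135;  python3 snap.py scene s5 220 420 70 220 4
```

```text
t 13.55 p [ 411. -232.  149.] xaxis [ 0.021  0.017 -1.   ] jaw -133.3 turn 1.7 j6 54.0 open 0.087 F [-0.3  0.  -0.1]
[39, -4, -2] 1.7
```

View pics/s5.png

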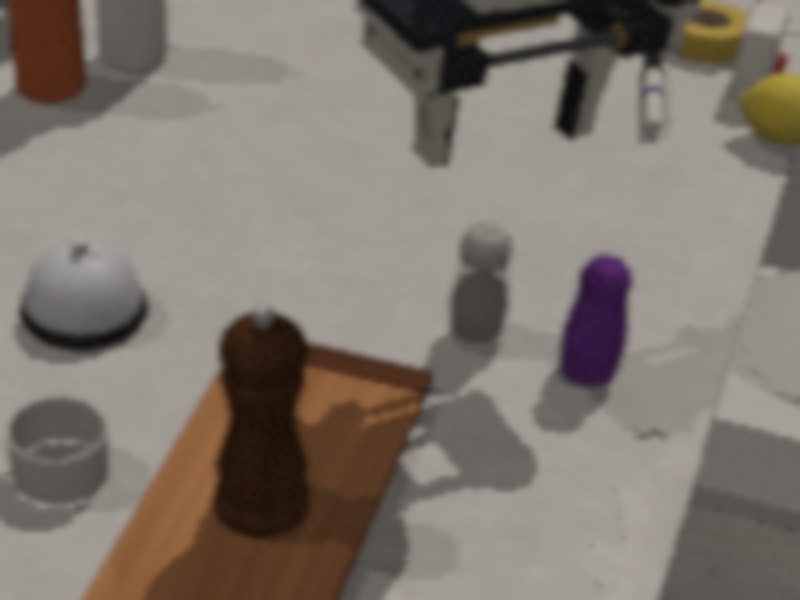

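```bash
python3 - <<'E'
from h import *
for p in((.41,-.228),(.411,-.2325)):
  for z in(0.015,.04,.08,.09,.149):
    u,v=proj("scene",np.array([*p,z]));print(p,z,round((u-220+.4)*4),round((v-70+.4)*4))
E
python3 plan.py 410 -228 40 -135 30
```

```text
(0.41, -0.228) 0.015 474 321
(0.41, -0.228) 0.04 479 292
(0.41, -0.228) 0.08 487 242
(0.41, -0.228) 0.09 489 229
(0.41, -0.228) 0.149 501 151
(0.411, -0.2325) 0.015 475 317
(0.411, -0.2325) 0.04 479 288
(0.411, -0.2325) 0.08 487 238
(0.411, -0.2325) 0.09 489 226
(0.411, -0.2325) 0.149 501 147
t 13.6 p [ 411. -232.  149.] xaxis [ 0.022  0.016 -1.   ] jaw -133.2 turn 1.8 j6 54.0 open 0.088 F [-0.1  1.1 -0.4]
[27, -1, 0] 0.4
[27, -1, 0] 0.4
[27, -1, 0] 0.4
[27, -1, 0] 0.4
```

Projection of (0.410,−0.228) fits the shaker's axis (dome at 487,242). Descending.

Call:
arm_command(commands=[27,-2,-1,0,100,27,-1,0,0,100,27,-1,0,0,100,25,-1,0,0,100,0,0,0,0,100])

```text
clock: 14.22
tool_pos: [0.4166, -0.222, 0.0444]
orientation: [159.3, 88.1, 26.3]
force: [0.0, -0.1, 1.3]
opening: 0.0876
```

```bash
python3 plan.py 410 -229 40 -135 30
```

```text
t 14.22 p [ 417. -222.   44.] xaxis [ 0.03   0.015 -0.999] jaw -132.9 turn 2.1 j6 53.3 open 0.088 F [ 0.  -0.1  1.3]
[4, 0, 10] 2.1
```

Call:
arm_command(commands=[3,0,9,2,100,0,0,0,0,10,0,0,0,0,10,0,0,0,0,10,0,0,0,0,10])

```text
clock: 14.85
tool_pos: [0.4132, -0.2287, 0.0448]
orientation: [155.7, 87.8, 20.7]
force: [-0.2, 1.3, -0.6]
opening: 0.0527
```

Call:
arm_command(commands=[0,0,0,0,10,0,0,0,0,10])

```text
clock: 15.1
tool_pos: [0.413, -0.2289, 0.045]
orientation: [155.6, 87.8, 20.6]
force: [-0.2, -0.9, 0.5]
opening: 0.0365
```

```bash
python3 plan.py 410 -229 110 -177.4 35
```

```text
t 15.1 p [ 413. -229.   45.] xaxis [ 0.036  0.013 -0.999] jaw -135.0 turn 42.4 j6 52.1 open 0.036 F [-0.2 -0.9  0.5]
[-13, 0, 0] 8.5
[-13, 0, 0] 8.5
[-13, 0, 0] 8.5
[-13, 0, 0] 8.5
[-13, 0, 0] 8.5
```

Call:
arm_command(commands=[0,0,0,0,10,0,0,0,0,10])

```text
clock: 15.35
tool_pos: [0.4131, -0.2289, 0.0449]
orientation: [155.7, 87.8, 20.7]
force: [-0.7, 0.5, 1.5]
opening: 0.0368
```

```bash
python3 plan.py 410 -229 110 -177.4 35|head -1;  python3 snap.py scene s6 280 380 80 155 6
```

```text
t 15.35 p [ 413. -229.   45.] xaxis [ 0.036  0.013 -0.999] jaw -135.0 turn 42.4 j6 52.1 open 0.037 F [-0.7  0.5  1.5]
```

View pics/s6.png

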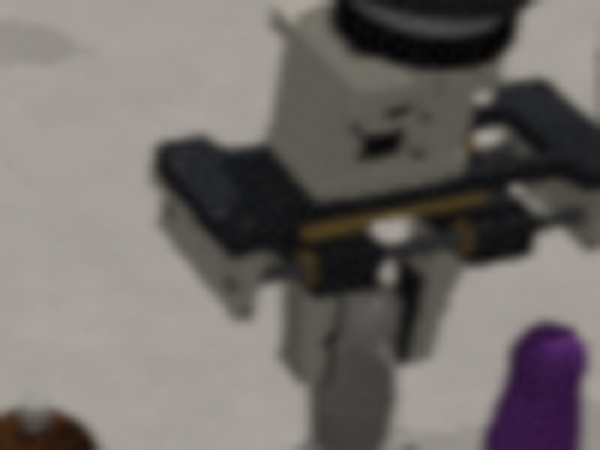

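Shaker is held at its neck, upright. Lift, turn and carry.

Call:
arm_command(commands=[-20,0,0,0,10,-25,0,0,8.5,10,-15,0,0,8.5,10,0,0,0,8.5,10,0,0,0,8.5,10])

```text
clock: 16.02
tool_pos: [0.4098, -0.229, 0.1054]
orientation: [-166.0, 87.9, 24.0]
force: [0.3, -0.2, -1.5]
opening: 0.0363
```

```bash
python3 plan.py 480 -77 100 -177.4 45
```

```text
t 16.02 p [ 410. -229.  105.] xaxis [ 0.033  0.015 -0.999] jaw -170.1 turn 7.3 j6 16.9 open 0.036 F [ 0.3 -0.2 -1.5]
[2, -34, -24] 1.8
[2, -35, -23] 1.8
[2, -36, -22] 1.8
[2, -37, -20] 1.8
```

Call:
arm_command(commands=[1,-34,-24,1.8,10,1,-35,-23,1.8,10,1,-36,-22,1.8,10,1,-28,-14,1.8,10,0,0,0,0,10])

```text
clock: 16.65
tool_pos: [0.4769, -0.0821, 0.1046]
orientation: [-156.5, 87.9, 25.7]
force: [-0.2, 0.8, -2.2]
opening: 0.0365
```

```bash
python3 plan.py 480 -77 61 -177.4 20
```

```text
t 16.65 p [477. -82. 105.] xaxis [ 0.032  0.016 -0.999] jaw -177.8 turn -0.4 j6 -10.6 open 0.037 F [-0.2  0.8 -2.2]
[15, -1, -1] -0.1
[15, -1, -1] -0.1
[15, -1, -1] -0.1
```

Call:
arm_command(commands=[15,-2,-1,0,10,14,-2,-2,0,10,11,-1,-1,0,10,0,0,0,0,10])

```text
clock: 17.15
tool_pos: [0.4811, -0.0768, 0.0625]
orientation: [-155.3, 88.0, 26.8]
force: [0.0, 0.1, -1.0]
opening: 0.0366
```

```bash
python3 plan.py 480 -77 60 -177.4 20
```

```text
t 17.15 p [481. -77.  63.] xaxis [ 0.031  0.016 -0.999] jaw -177.8 turn -0.4 j6 -11.0 open 0.037 F [ 0.   0.1 -1. ]
[2, 0, 1] -0.4
```

Call:
arm_command(commands=[3,0,1,0,10,0,0,0,0,100,0,0,0,0,100,0,0,0,0,100,0,0,0,0,100])

```text
clock: 17.77
tool_pos: [0.4814, -0.0772, 0.0609]
orientation: [-157.2, 87.8, 24.9]
force: [0.5, -0.2, -0.3]
opening: 0.071
```

Call:
arm_command(commands=[-30,0,0,0,100,-60,0,0,0,100,-50,0,0,0,100,0,0,0,0,100])

```text
clock: 18.27
tool_pos: [0.4762, -0.0797, 0.2048]
orientation: [-157.4, 88.0, 24.8]
force: [-0.4, -0.2, -1.0]
opening: 0.0876
```

```bash
python3 plan.py 519 238 200 -177.4 50
```

```text
t 18.27 p [476. -80. 205.] xaxis [ 0.032  0.015 -0.999] jaw -177.8 turn -0.4 j6 -11.1 open 0.088 F [-0.4 -0.2 -1. ]
[2, -45, -8] -0.1
[2, -45, -8] -0.1
[2, -45, -8] -0.1
[2, -45, -8] -0.1
[2, -45, -8] -0.1
[2, -45, -8] -0.1
[2, -45, -8] -0.1
```

Call:
arm_command(commands=[0,-46,-8,0,100,0,-46,-8,0,100,0,-46,-8,0,100,0,-46,-8,0,100,5,-45,-8,0,100])

```text
clock: 18.9
tool_pos: [0.5072, 0.1544, 0.2024]
orientation: [-156.2, 88.0, 25.6]
force: [0.5, 0.2, 0.4]
opening: 0.0876
```

Call:
arm_command(commands=[15,-42,-8,0,100,25,-20,0,0,100,0,0,0,0,100])

```text
clock: 19.27
tool_pos: [0.5134, 0.2218, 0.1593]
orientation: [-157.3, 88.2, 24.8]
force: [-0.6, -1.2, 0.4]
opening: 0.0876
```

```bash
python3 plan.py 519 238 64 -177.4 30; python3 snap.py scene s7 170 370 110 260 4
```

```text
t 19.27 p [513. 222. 159.] xaxis [ 0.029  0.013 -0.999] jaw -178.0 turn -0.6 j6 -42.2 open 0.088 F [-0.6 -1.2  0.4]
[24, -4, -1] -0.1
[24, -4, -1] -0.1
[24, -4, -1] -0.1
[24, -4, -1] -0.1
```

View pics/s7.png

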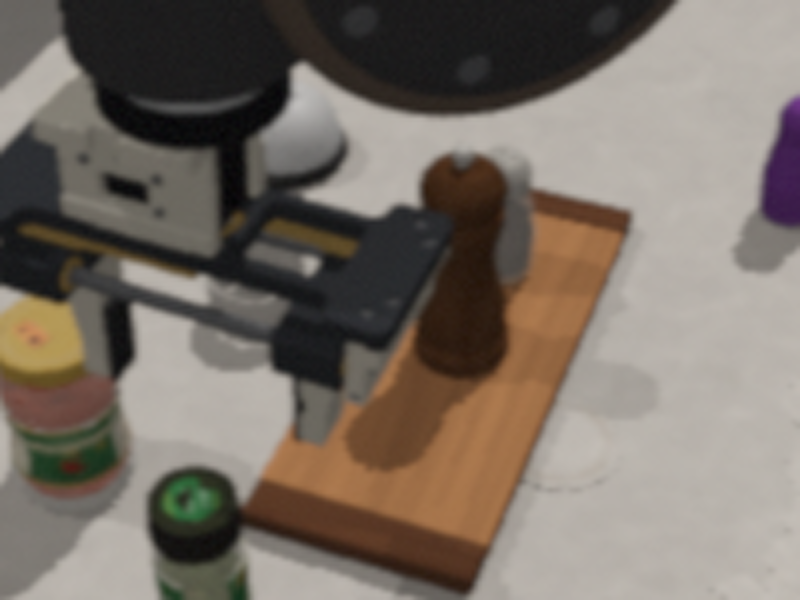

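Mill and salt stand on the board. The jar is directly ahead (crop 195,510). Shifting over and descending.

Call:
arm_command(commands=[0,-15,-5,0,100,20,-1,-1,0,100,0,0,0,0,100])

```text
clock: 19.7
tool_pos: [0.5219, 0.2383, 0.1431]
orientation: [-156.3, 87.9, 25.6]
force: [0.2, 0.4, 1.0]
opening: 0.0877
```

```bash
python3 plan.py 519 238 64 -177.4 30
```

```text
t 19.7 p [522. 238. 143.] xaxis [ 0.034  0.016 -0.999] jaw -178.1 turn -0.7 j6 -43.1 open 0.088 F [0.2 0.4 1. ]
[26, 0, 2] -0.2
[26, 0, 2] -0.2
[26, 0, 2] -0.2
```

Call:
arm_command(commands=[26,0,3,0,100,26,0,2,0,100,25,0,2,0,100,0,0,0,0,100])

```text
clock: 20.2
tool_pos: [0.5215, 0.2408, 0.0703]
orientation: [-154.7, 87.4, 27.2]
force: [0.9, 0.8, -0.2]
opening: 0.0878
```

```bash
python3 plan.py 519 238 64 -177.4 30
```

```text
t 20.2 p [522. 241.  70.] xaxis [ 0.041  0.021 -0.999] jaw -178.2 turn -0.8 j6 -43.8 open 0.088 F [ 0.9  0.8 -0.2]
[6, 3, 3] -0.8
```

Call:
arm_command(commands=[5,3,3,0,100,0,0,0,0,10,0,0,0,0,10,0,0,0,0,10,0,0,0,0,10])

```text
clock: 20.82
tool_pos: [0.5212, 0.2391, 0.0697]
orientation: [-153.4, 87.0, 28.5]
force: [0.2, 0.6, -0.8]
opening: 0.0532
```

Call:
arm_command(commands=[0,0,0,0,10,0,0,0,0,10])

```text
clock: 21.08
tool_pos: [0.521, 0.2391, 0.0698]
orientation: [-153.3, 87.0, 28.6]
force: [-1.2, 0.9, 1.4]
opening: 0.0446
```

```bash
python3 plan.py 473 89 125 -177.4 45
```

```text
t 21.07 p [521. 239.  70.] xaxis [ 0.046  0.025 -0.999] jaw -178.2 turn -0.8 j6 -43.8 open 0.045 F [-1.2  0.9  1.4]
[-15, 37, 13] -0.2
[-15, 37, 13] -0.2
[-15, 37, 13] -0.2
[-15, 37, 13] -0.2
```

Call:
arm_command(commands=[-25,0,0,0,10,-25,0,0,0,10,-5,37,13,0,10,0,37,13,0,10,0,37,13,0,10])

```text
clock: 21.7
tool_pos: [0.4827, 0.1246, 0.1206]
orientation: [-154.3, 87.1, 27.8]
force: [0.8, -0.6, -0.8]
opening: 0.0449
```

```bash
python3 plan.py 473 89 110 -177.4 45
```

```text
t 21.7 p [483. 125. 121.] xaxis [ 0.045  0.024 -0.999] jaw -178.0 turn -0.6 j6 -35.9 open 0.045 F [ 0.8 -0.6 -0.8]
[9, 35, 11] -0.6
```

Call:
arm_command(commands=[5,30,9,0,10,5,0,0,0,10,0,0,0,0,10])

```text
clock: 22.08
tool_pos: [0.4738, 0.0915, 0.1092]
orientation: [-153.9, 87.1, 28.0]
force: [-0.5, -0.5, -0.5]
opening: 0.0447
```

```bash
python3 plan.py 473 89 86 -177.4 20
```

```text
t 22.07 p [474.  92. 109.] xaxis [ 0.045  0.024 -0.999] jaw -178.1 turn -0.7 j6 -33.1 open 0.045 F [-0.5 -0.5 -0.5]
[12, 2, 1] -0.4
[12, 2, 1] -0.4
```

Call:
arm_command(commands=[12,2,1,0,10,10,1,0,0,10,0,0,0,0,10])

```text
clock: 22.45
tool_pos: [0.4743, 0.0902, 0.0852]
orientation: [-154.1, 87.1, 27.9]
force: [-0.6, -0.0, -1.6]
opening: 0.0446
```

```bash
python3 plan.py 473 89 85 -177.4 20; python3 snap.py scene s8 170 370 110 260 4
```

```text
t 22.45 p [474.  90.  85.] xaxis [ 0.045  0.024 -0.999] jaw -178.0 turn -0.6 j6 -32.8 open 0.045 F [-0.6 -0.  -1.6]
[0, 1, 1] -0.6
```

View pics/s8.png

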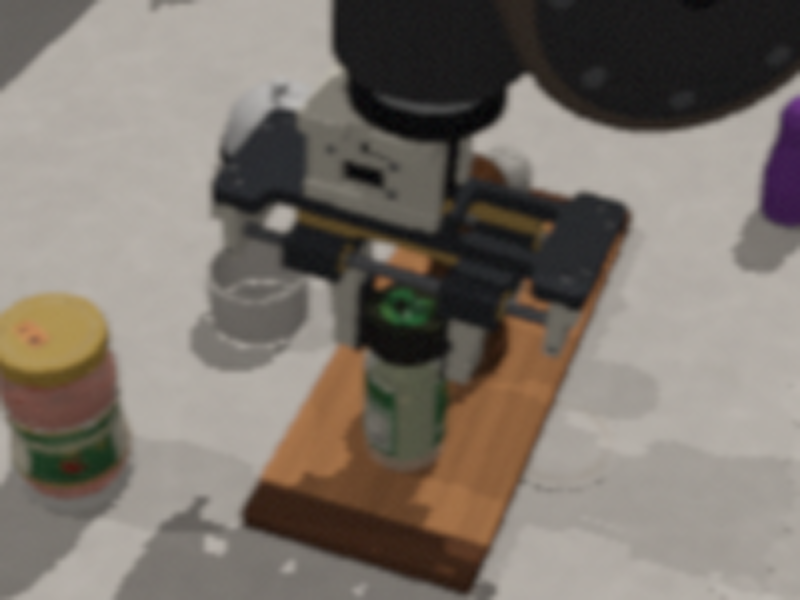

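The jar stands at the board's left part. I'll release it and withdraw.

Call:
arm_command(commands=[1,1,0,0,10,0,0,0,0,100,0,0,0,0,100,0,0,0,0,100,0,0,0,0,100])

```text
clock: 23.12
tool_pos: [0.4756, 0.09, 0.0855]
orientation: [-154.2, 86.9, 27.9]
force: [-0.2, 0.2, -0.1]
opening: 0.0794
```

Call:
arm_command(commands=[-25,0,0,0,100,-50,0,0,0,100,-60,0,0,0,100,0,-40,0,0,100,0,-50,0,0,100])

```text
clock: 23.75
tool_pos: [0.4654, 0.1759, 0.2272]
orientation: [-153.3, 86.9, 28.4]
force: [0.7, -0.2, 0.3]
opening: 0.0878
```

Call:
arm_command(commands=[0,-50,5,0,100,0,-50,10,0,100,0,-50,15,0,100,0,-50,15,0,100,0,-50,15,0,100])

```text
clock: 24.38
tool_pos: [0.3956, 0.4316, 0.232]
orientation: [-152.3, 86.8, 29.4]
force: [1.4, 0.4, -0.1]
opening: 0.0876
```

```bash
python3 plan.py 473 89 85 -177.4 20|head -1; python3 snap.py top t9 160 360 130 280 4
```

```text
t 24.38 p [396. 432. 232.] xaxis [ 0.049  0.028 -0.998] jaw -178.4 turn -1.0 j6 -67.3 open 0.088 F [ 1.4  0.4 -0.1]
```

View pics/t9.png

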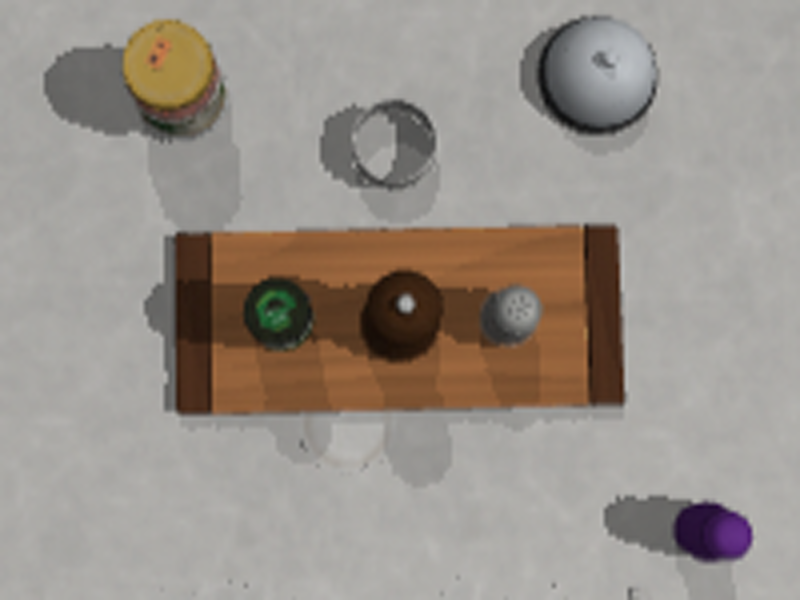

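```bash
python3 - <<'E'
from h import *
np.set_printoptions(precision=4,suppress=True)
t=lambda u,v:(160+u/4-.4,130+v/4-.4)
s=lambda u,v:(160+u/2.8-.3,110+v/2.8-.3)
q=np.array([at("top",*t(*p),.015) for p in((177,234),(617,226),(624,404),(178,412))])[:,:2]
c=q.mean(0);yv=q[0]+q[3]-q[1]-q[2];yv/=np.linalg.norm(yv);xv=np.array([yv[1],-yv[0]])
print(c,yv)
for n,u,v,z in(("mill",405,303,.162),("jar",278,310,.12),("salt",517,309,.1),("ring",395,143,.025)):
    p=at("top",*t(u,v),z)[:2];print(n,p,"board x,y",(p-c)@xv,(p-c)@yv)
E
```

```text
[0.4771 0.0037] [-0.044  0.999]
mill [0.4769 0.0073] board x,y -2.8467185154785726e-05 0.0035346142730505914
jar [0.4733 0.09  ] board x,y 6.235799924370946e-05 0.0863313611948439
salt [ 0.4797 -0.0725] board x,y -0.0006819922703356923 -0.07624171960117587
ring [0.6068 0.0109] board x,y 0.1299404023788621 0.001451682301268883
```

```bash
python3 -c "
from plant import *
print(close_job(), get_obs()['clock'])"
```

```text
the job is handed in; nothing more can be done
the job is handed in; nothing more can be done
```

The seasoning station is set up and the job is handed in, at about 24 s on the clock. The arm was withdrawn clear of everything first.

The bell was on the board's right, so the grey glass salt shaker went to that side and the green-labelled spice jar to the other. The orange and purple look-alikes were left alone.

The last top view gave these positions in the board frame, all inside the 15 mm tolerance:

| Item | Measured x, y (mm) | Target x, y (mm) |
|---|---|---|
| Pepper mill | 0, +4 | 0, 0 |
| Spice jar | 0, +86 | 0, +83 |
| Salt shaker | −1, −76 | 0, −83 |
| Plating ring | 130, +1 | 129, 0 |

- **Standing and landmarks:** in that view everything was upright, and the bell and relish jar showed no movement from their starting pixels.
- **Where the checks disagreed:** the arm's own reading at release put the salt at about −82 mm along the board, against −76 mm from the camera. Both are within limits.
- **Tool tilt:** the gripper drifted to about 3° off vertical by the end. It had no visible effect on the placed items.

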